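# Jack up the lacquer panel

## Robot

A 7-joint arm with a two-finger parallel gripper is mounted at the origin on the work surface. World frame = base frame: x ahead of the robot, y to its left, z up, the work surface at z = 0. Lengths are in mm, angles in rad, forces in N, time in s.
With the tool pointing down it reaches from about 400 to 875 mm from the base axis. Payload 6.5 kg.
Tool frame: the origin (TCP) lies at the very end of the fingers, on their centre line; the grasp point (between the pads) lies 19 mm behind it; z points along the fingers, y is the line along which they close (so a half turn about z gives the same grasp; the last joint's range is limited). The gripper opens to 88 mm and grips with 3 to 60 N. Pads are 18 mm wide; open, the fingers measure 123 mm over their backs; the gripper's body (75 mm by 187 mm) begins 45 mm behind the grasp point.
Start: joints at [-1.406, 0.536, -0.004, 1.538, 0.003, 1.067, -0.071], TCP at [148.687, 632.758, 238.716] pointing down, gripper open.
Joint ranges: [-2.7, 2.7], [-0.37, 2.16], [-1.27, 1.26], [0.24, 2.4], [-1.31, 4.45], [0.19, 1.91], [-2.76, 2.76]. Speed limits (rad/s): [2.39, 2.39, 3.14, 3.14, 3.14, 3.14, 3.14].

## Interface

Orientations are given as a unit quaternion [x, y, z, w].
In Python, from cell import robot gives the robot as it stands. Calls block until the motion is done:
- robot.move_to(position, orientation): joint-space move of the TCP to a pose.
- robot.move_straight(position, rotation=None, rate=150, contact_N=None): straight line of the TCP; rotation=None keeps the orientation; rate is the mean speed in mm/s. With contact_N (N) it stops when the force on the tool has changed by that much, and returns True; else False.
- robot.move_j(angles): joint-space move.
- robot.grip(opening): opening from 0.0 (shut) to 1.0 (fully open); the grip force is fixed at half the most; returns when the fingers have stopped.
- robot.hold(seconds).
- robot.solve_ik(position, orientation): joint angles nearest the present ones, or None.
- robot.observe(): the state.
- robot.camera(name): name is "scene" or "top" or "wrist"; returns the picture (420x560x3 uint8, red, green, blue); there is no depth.
- robot.camera_params(name): a dict with "fx", "fy", "cx", "cy" (pixels), "R" (3x3) and "t" (3): a world point X has camera coordinates R X + t. Camera axes: x right, y down, z forward; pixel columns grow to the right and rows downward; lengths in mm; the calibration is good to about 2 mm. A picture is of the moment at which its call begins: read the wrist's pose just before it. camera_params takes no time and is no camera call; for the wrist camera it gives the pose at the moment of the call.
A pose or a line that the arm cannot do raises robot.IKError and nothing moves.
- robot.hand_in(): hands the job in; it is judged then, once.
The state is a dict: "clock": time; "qpos": joint angles; "dq": joint speeds; "joint_torque": joint torques, N m; "eef_pos": TCP position; "orientation": TCP orientation; "wrist_force": force on the tool from outside, world axes, zero at the start; "moment": the same for the moment, N m; "opening": opening from 0.0 (shut) to 1.0 (fully open); "grasp_force": force on a finger pad.
Only numpy, scipy, OpenCV 4.12 (cv2) and the standard library are available. Lean on these libraries where they do the work, as an engineer would, in place of code of your own. Each camera call takes 0.05 s, during which the arm holds its last target. There are 200 camera calls.

## Task

Press the mister canister's nozzle cap down and let it spring back up to lay the dust, then set the small lever jack flat on the table with its saddle centred under the panel's marked lift point (the tab with the round boss). Give the jack handle a full trial stroke and let it come all the way back up so that the panel sits down again, then press the handle right down once more and finish while holding it down, so that the panel's near edge stays raised on the jack. Never touch the panel or its stand with the arm or gripper, and leave the brush, jar and bowl where they are.

Things in the scene. Friction and masses are not known exactly. Their poses are not given: they have to be found in the camera images.
- canister: Fixed aluminium spray canister, 62 mm in diameter, bolted upright on a dark 100 x 100 mm foot; 192 mm high with its cap. Origin: centre of the underside of the foot, on the table. It stands to the left or right of the work. x: the way the nozzle points.
- cap_top (a point): Centre of the top face of the canister's white nozzle cap, a 28 mm round push cap, 192 mm above the table when up.
- cap (a joint): Travel of the nozzle cap in m: 0 up, 0.008 fully down. A spring pushes it back up; it needs about 2 N to start and 5 N to go fully down.
- jack: Loose lever jack, about 0.8 kg, free to be carried or slid on the table. Origin: centre of the underside of its aluminium base plate (250 x 90 x 10 mm). x points along it from the handle end to the saddle end, z up. At x = +95 mm stands the saddle, at x = +40 mm the carrying post; the handle pivots at x = +20 mm, z = 50 mm and runs towards -x.
- post (a point): Centre of the top of the jack's dark upright carrying post, 115 mm above the table. The post is 30 mm (jack x) by 16 mm (jack y) and free on both y sides down to about 65 mm above the table: grip it across y. It stands 55 mm behind the saddle's centre.
- saddle (a point): Centre of the top face of the jack's round steel saddle, 40 mm in diameter; 71 mm above the table when the handle is up, 24 mm higher when it is fully down. Turns with the jack.
- paddle (a point): Centre of the top face of the black rubber paddle at the handle's end (50 mm along the handle, 45 mm wide, 10 mm thick). It swings about the jack's pivot at a radius of 125 mm: about 98 mm above the table at handle 0 (x = -96 mm in the jack frame) and about 36 mm above the table at handle 0.5 (x = -104 mm). Push it down from above.
- jack_handle (a joint): Angle of the jack handle in rad: 0 up (sloping 0.35 rad upwards to the paddle), 0.5 fully down on its stop. The saddle rises 48 mm per rad. A spring and the panel's weight bring it up when let go; it needs about 2 to 4 N at the paddle when free, 5 to 12 N when carrying the panel.
- stand: Fixed wooden bearers with the red lacquer panel. Origin: on the table right below the lift point. x points from the near edge into the panel, away from the robot; the jack goes in along it, its own x the same way. Panel 340 (x) by 460 (y) by 20 mm, near edge at x = +20 mm, underside 85 mm above the table, hinged at its far end. The front bearer begins at x = +100 mm.
- lift_point (a point): The marked lift point: centre on the underside of the middle one of three steel tabs on the near edge (50 mm wide, reaching 25 mm nearer the robot), with a 24 mm round boss on top. 79 mm above the table when the panel is down, 8 mm above the resting saddle; the jack's full stroke raises it 16 mm. The plain tabs 150 mm to either side are not for lifting.
- brush: Loose flat brush, 200 mm long, lying on the table to the left: a bystander. Origin under its middle, x along it to the bristles.
- jar: Loose glass jar with a steel lid, 68 mm in diameter, 85 mm high, beside the panel: a bystander. Origin under its centre.
- bowl: Loose white bowl, 96 mm in diameter, 45 mm high, beside the panel: a bystander. Origin under its centre.
Mind the look-alikes: they are no part of the job. What is shaped like the canister but green is not meant.

How it is judged (in metres and radians):
On the way, in this order (a step that is already met when the one before it is completed fails the run):
1. nozzle cap pressed down (value of joint cap above 0.005 m), for 0.05 s.
2. nozzle cap back up (value of joint cap below 0.0015 m), for 0.1 s.
3. jack flat on the table, saddle centred under the lift point within 12 mm, handle up (horizontal distance between saddle and lift_point below 0.012 m and height (world z) of jack below 0.005 m and angle between jack's own z axis and vertical below 0.04 rad and value of joint jack_handle below 0.1 rad and linear speed of jack below 0.02 m/s), for 0.2 s.
4. trial stroke: handle down, panel raised on the saddle (value of joint jack_handle above 0.42 rad and height (world z) of lift_point above 0.088 m and contact force between jack and stand above 3 N and horizontal distance between saddle and lift_point below 0.012 m), for 0.1 s.
5. handle back up, panel down on its bearers (value of joint jack_handle below 0.1 rad and height (world z) of lift_point below 0.081 m), for 0.1 s.
At the end, for the whole second after the job is handed in: Robot holds the handle down (over 0.42 of 0.5 rad, over 1.5 N); lift point over 88 mm above the table (raised 9 mm) and carried by the jack, saddle within 12 mm of the lift point, base flat (under 5 mm up, 0.04 rad tilt); robot not touching panel or stand; nozzle cap up (all of step 4 and height (world z) of jack below 0.005 m and angle between jack's own z axis and vertical below 0.04 rad and contact force between any of the fingers, the arm and jack above 1.5 N and contact force between each of the arm, the fingers and stand below 0.5 N and value of joint cap below 0.0015 m); the arm keeps its last pose, push and grip.
It fails at once if the arm or gripper pushes on the panel or its stand (contact force between any of the arm, the fingers and stand above 3 N).
It fails at once if the jack is tipped over (angle between jack's own z axis and vertical above 0.5 rad).
It fails at once if the brush is shoved or knocked away (moved over 40 mm) (distance of brush from where it was at the start of the episode above 0.04 m).
It fails at once if the jar is shoved or knocked away (moved over 40 mm) (distance of jar from where it was at the start of the episode above 0.04 m).
It fails at once if the bowl is shoved or knocked away (moved over 40 mm) (distance of bowl from where it was at the start of the episode above 0.04 m).
It also fails if it takes over 72 s, if anything falls off the work surface, if the arm or the gripper's body presses on something with over 40 N, if the wrist force passes 120 N, or if a joint passes its speed limit or range.

## Working session

There is one attempt and no reset: what is moved stays moved. The work goes in short steps, each a Python script; the robot and the scene stay as the last script left them, time stands still between calls to the robot, and variables do not carry over. Pictures are saved under pics/ and viewed, at most 10 in all, crops included, and the job is handed in when it is done.

```bash
mkdir -p pics; ls; python3 - <<'E'
from cell import robot
import cv2,numpy as np
for n in("scene","top"):
    im=robot.camera(n); cv2.imwrite(f"pics/{n}0.png",im[:,:,::-1])
    p=robot.camera_params(n); print(n,p["fx"],p["cx"],p["cy"],np.round(p["R"],3).tolist(),np.round(p["t"]).tolist(), np.round(-np.array(p["R"]).T@p["t"]))
s=robot.observe(); print(s["clock"],s["orientation"],s["wrist_force"])
E
```

```text
pics
scene 423.5757993587473 278.8555931414506 210.20574481456907 [[0.686, 0.728, 0.015], [0.571, -0.526, -0.63], [-0.451, 0.441, -0.776]] [-389.0, -172.0, 1539.0] [1059. -486. 1092.]
top 530.5673736596348 271.60111427921726 204.19744143481634 [[0.007, -1.0, -0.003], [-0.98, -0.006, -0.197], [0.197, 0.004, -0.98]] [60.0, 522.0, 1587.0] [ 199.   56. 1659.]
0.1 [ 1.15115968e-01  9.93351760e-01 -7.71494353e-04 -2.20619421e-05] [ 0.11946414  0.19259565 -0.20512047]
```

View pics/scene0.png

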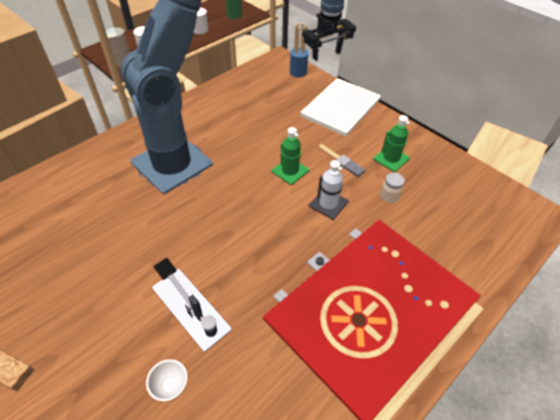

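View pics/top0.png

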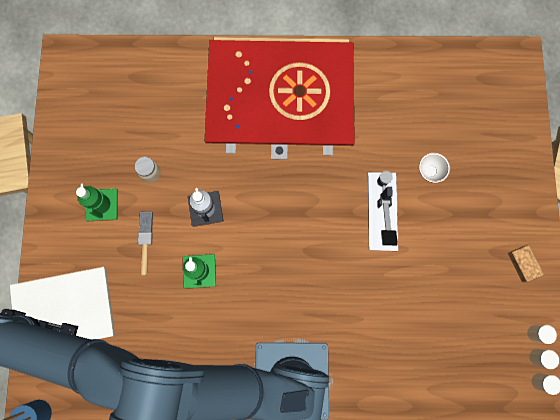

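The scene picture shows the silver canister at (332,187), two green look-alikes at (290,157) and (396,145), and the jack at (192,305). The panel's middle tab with its boss is at (319,261).

Could be mistaken for the canister, in the top view: silver (202,203), green (98,203), green (198,270). I choose the silver one. Tabs: (231,148), (279,151) with the boss, (328,150). I choose the middle one. I'll check both choices in a close crop.

```bash
cat > h.py <<'E'
import numpy as np, cv2
from cell import robot
def ray(n,uv,P=None):
    p=P or robot.camera_params(n);R=np.array(p["R"]);t=np.array(p["t"])
    d=R.T@np.array([(uv[0]-p["cx"])/p["fx"],(uv[1]-p["cy"])/p["fy"],1]);return -R.T@t,d/np.linalg.norm(d)
def plane(n,uv,z,P=None):
    c,d=ray(n,uv,P);return c+d*(z-c[2])/d[2]
def two(r1,r2):
    A=[];b=[]
    for c,d in(r1,r2):
        M=np.eye(3)-np.outer(d,d);A.append(M);b.append(M@c)
    return np.linalg.lstsq(np.vstack(A),np.hstack(b),rcond=None)[0]
def proj(n,X,P=None):
    p=P or robot.camera_params(n);q=np.array(p["R"])@X+p["t"];return np.array([p["fx"]*q[0]/q[2]+p["cx"],p["fy"]*q[1]/q[2]+p["cy"]])
def blob(mask,box):
    m=np.zeros(mask.shape,np.uint8);x0,y0,x1,y1=box;m[y0:y1,x0:x1]=mask[y0:y1,x0:x1]
    n,l,s,c=cv2.connectedComponentsWithStats(m);i=1+np.argmax(s[1:,4]);return c[i],s[i,4],(l==i).astype(np.uint8)
def quat(yaw):  # tool down, tool y axis at world angle yaw+90deg (x axis at yaw)
    return [float(np.cos(yaw/2)),float(np.sin(yaw/2)),0.,0.]
E
python3 - <<'E'
from h import *
t=cv2.imread("pics/top0.png");s=cv2.imread("pics/scene0.png")
hv=cv2.cvtColor(t,cv2.COLOR_BGR2HSV);sat=hv[:,:,1];V=hv[:,:,2]
plate=((sat<50)&(V>200)).astype(np.uint8)
c,a,m=blob(cv2.morphologyEx(plate,cv2.MORPH_CLOSE,np.ones((3,3))),(360,160,410,260));r=cv2.minAreaRect(cv2.findContours(m,0,2)[0][0]);print("plate",c,a,r)
co=cv2.boxPoints(r);print(np.round([plane("top",q,10) for q in co]).tolist(), plane("top",r[0],10))
for b in[(222,143,240,155),(268,143,292,162),(319,143,338,157)]:
    c,a,m=blob(((sat<60)&(V>100)).astype(np.uint8),b);print("tab",c,a,cv2.boundingRect(m),plane("top",c,85))
c,a,_=blob(((sat<90)&(V<90)).astype(np.uint8),(270,143,290,160));print("boss",c,a,plane("top",c,92))
c,a,_=blob(((V>235)&(sat<20)).astype(np.uint8),(185,180,215,203));print("cap",c,a,plane("top",c,192))
c,a,_=blob(((V<80)).astype(np.uint8),(365,225,402,250));print("paddle",c,a,plane("top",c,98))
cv2.imwrite("pics/c1.png",cv2.resize(t[130:280,180:440],None,fx=3,fy=3,interpolation=cv2.INTER_CUBIC))
E
```

```text
plate [380.57011331 212.58002833] 1412 ((382.6491394042969, 211.0823974609375), (78.23167419433594, 28.27888298034668), 89.19306945800781)
[[637.0, -245.0, 10.0], [639.0, -335.0, 10.0], [387.0, -329.0, 10.0], [385.0, -241.0, 10.0]] [ 510.10048443 -287.21626235   10.        ]
tab [230.54205607 147.95327103] 107 (226, 143, 10, 11) [691.7324054 191.5586706  85.       ]
tab [278.65326633 151.14070352] 199 (271, 144, 17, 15) [682.31822353  42.76072656  85.        ]
tab [327.5 149.5] 100 (323, 145, 10, 10) [ 688.44879253 -108.06714556   85.        ]
boss [278.93181818 150.04545455] 44 [683.67905935  41.9786927   92.        ]
cap [196.82666667 195.24      ] 75 [518.2142744  274.77049917 192.        ]
paddle [388.74528302 237.26886792] 212 [ 414.70151932 -284.19668212   98.        ]
```

View pics/c1.png

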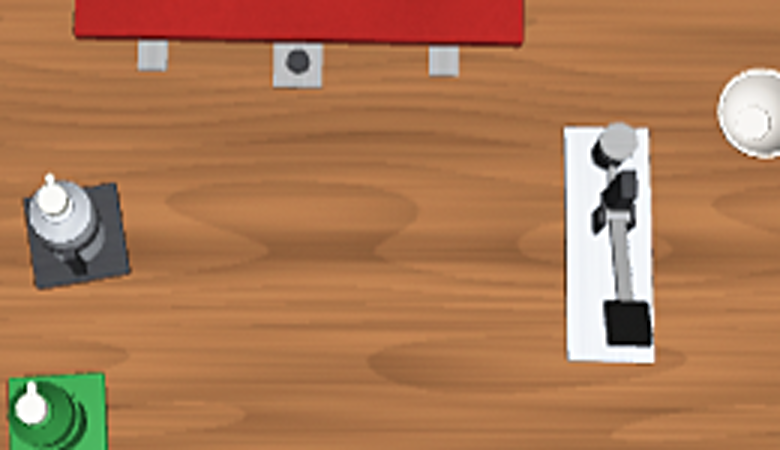

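The crop shows the silver canister with its white cap at crop (53,197), and its nozzle pointing to +x. The middle tab carries the dark boss at (298,61), and the jack's handle faces the robot. Both choices hold, so I'll cross-check them with the scene view.

```bash
python3 - <<'E'
from h import *
s=cv2.imread("pics/scene0.png");t=cv2.imread("pics/top0.png");hv=cv2.cvtColor(s,cv2.COLOR_BGR2HSV);sat=hv[:,:,1];V=hv[:,:,2]
c,a,m=blob(((V>225)&(sat<25)).astype(np.uint8),(320,155,350,176));print("cap",c,a,cv2.boundingRect(m),two(ray("top",(197.3,196.3)),ray("scene",c)),plane("scene",c,187))
c,a,m=blob(((sat<90)&(V<90)).astype(np.uint8),(308,250,332,272));print("boss",c,a,cv2.boundingRect(m),two(ray("top",(278.9,150.05)),ray("scene",c)),plane("scene",c,92))
th=cv2.cvtColor(t,cv2.COLOR_BGR2HSV)
c2,a2,m2=blob(((th[:,:,2]>110)&(th[:,:,2]<195)&(th[:,:,1]<60)).astype(np.uint8),(376,168,396,186));print("saddle top",c2,a2,cv2.boundingRect(m2),plane("top",c2,71))
cr=lambda im,x,y:cv2.resize(im[y-25:y+25,x-25:x+25],(380,380),interpolation=cv2.INTER_CUBIC)
cv2.imwrite("pics/c2.png",np.hstack([cr(s,335,172),cr(s,319,261)]))
E
```

```text
cap [335.24528302 163.86792453] 53 (331, 161, 10, 8) [517.19751744 275.24239236 187.86873078] [517.49466011 277.57012694 187.        ]
boss [319.61764706 261.14705882] 34 (317, 258, 6, 7) [685.37852268  42.32369669  87.26423904] [687.3427756   40.15708824  92.        ]
saddle top [386.12121212 176.67676768] 99 (379, 171, 13, 13) [ 606.56940173 -288.92714632   71.        ]
```

View pics/c2.png

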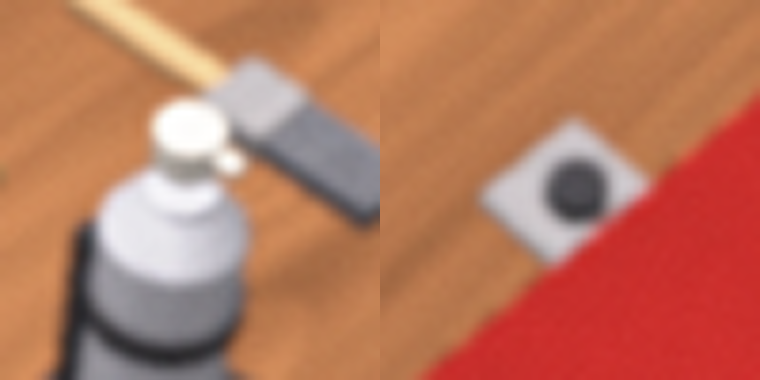

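The crop shows the cap at crop (190,128) and the nozzle at (230,162), so the cap centre sits slightly behind the blob's centre at about (515,275). The boss is on the middle tab. Now I'll press the cap.

```bash
python3 - <<'E'
from h import *
Q=quat(np.pi-0.015)
for p in[(515,275,260),(550,-288,180),(550,-288,78),(629,42,78),(493,43,105),(490,43,30)]:
    for y in(np.pi,0): 
        j=robot.solve_ik(list(p),quat(y-0.015)); print(p,y,None if j is None else np.round(j,2))
robot.grip(0.0)
robot.move_to([515,275,235],Q)
hit=robot.move_straight([515,275,182],rate=40,contact_N=7)
s=robot.observe();print(hit,s["eef_pos"],s["wrist_force"])
robot.hold(0.3);s=robot.observe();print(s["eef_pos"],s["wrist_force"])
robot.move_straight([515,275,235],rate=100);robot.hold(0.2)
s=robot.observe();print(s["clock"],s["eef_pos"],s["wrist_force"])
E
```

```text
(515, 275, 260) 3.141592653589793 [-0.67  0.4   0.14  1.7  -0.06  1.04  1.04]
(515, 275, 260) 0 [-1.1   0.48  0.73  1.73 -0.36  1.07 -1.83]
(550, -288, 180) 3.141592653589793 [-0.15  0.7   0.84  1.7  -0.6   1.01  2.46]
(550, -288, 180) 0 [-0.1   0.66  0.75  1.7  -0.53  0.99 -0.74]
(550, -288, 78) 3.141592653589793 [ 0.08  0.74  0.47  1.74 -0.45  0.77  2.33]
(550, -288, 78) 0 [-0.15  0.88  0.84  1.75 -0.82  0.9  -0.52]
(629, 42, 78) 3.141592653589793 [-0.25  0.71  0.16  1.7  -0.15  0.75  1.54]
(629, 42, 78) 0 [-0.6   0.82  0.69  1.72 -0.67  0.85 -1.19]
(493, 43, 105) 3.141592653589793 [-0.36  0.49  0.22  2.05 -0.18  0.62  1.54]
(493, 43, 105) 0 [-0.72  0.58  0.69  2.07 -0.59  0.69 -1.22]
(490, 43, 30) 3.141592653589793 [-0.24  0.62  0.07  2.07 -0.1   0.45  1.47]
(490, 43, 30) 0 [-0.49  0.66  0.39  2.08 -0.52  0.49 -1.29]
True [514.80878809 274.87418647 184.52741571] [-0.98688543 -0.7903826   5.01643632]
[514.80196746 274.85457157 184.48547345] [-1.54892658  0.15826623  5.83844964]
5.6 [514.58060531 274.75715751 234.22175687] [-0.85304069 -0.53570023 -0.03617333]
```

The cap went down 7.5 mm at about 6 N and was released. On the way to the jack I'll take wrist pictures of the tab and the jack.

```bash
python3 - <<'E'
from h import *
import pickle
Q=quat(np.pi-0.015);P={}
robot.move_to([600,42,280],Q);robot.hold(0.1);P["w1"]=robot.camera_params("wrist");a=robot.camera("wrist")
robot.grip(1.0)
robot.move_to([540,-288,250],Q);robot.hold(0.1);P["w2"]=robot.camera_params("wrist");b=robot.camera("wrist")
pickle.dump(P,open("P.pkl","wb"))
cv2.imwrite("pics/w1.png",a[:,:,::-1]);cv2.imwrite("pics/w2.png",b[:,:,::-1])
cv2.imwrite("pics/w12.png",cv2.resize(np.hstack([a,b])[:,:,::-1],(800,300),interpolation=cv2.INTER_AREA))
print(robot.observe()["clock"],robot.observe()["eef_pos"])
print("pred boss",proj(0,np.array([685,42,90]),P["w1"]),"post",proj(0,np.array([550,-288,115]),P["w2"]),"saddle",proj(0,np.array([605.5,-289,71]),P["w2"]))
E
```

```text
9.4917 [ 540.9960939  -286.30582759  250.05699249]
pred boss [276.12867268 256.04144332] post [275.65648205 208.2221006 ] saddle [275.71467259 243.15917822]
```

View pics/w12.png

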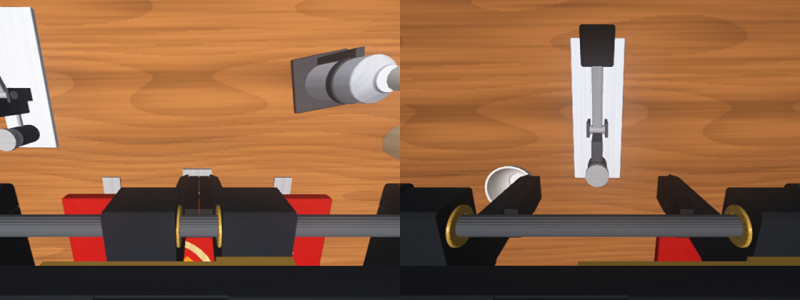

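The right-hand wrist view shows the jack straight ahead. The saddle is at full-frame (276,246) against a predicted (276,243), so the pose holds. In the left view the tab is at (276,241), as expected, with the boss hidden by the fingers. I'll grasp the post.

```bash
python3 - <<'E'
from h import *
Q=quat(np.pi-0.015)
robot.move_to([550.5,-288,160],quat(np.pi-0.02))
robot.move_straight([550.5,-288,74],rate=80,contact_N=12)
robot.grip(0.0)
s=robot.observe();print(s["clock"],s["eef_pos"],s["opening"],s["grasp_force"])
robot.move_straight([550.5,-288,94],rate=60)
s=robot.observe();print(s["eef_pos"],s["opening"],s["grasp_force"],s["wrist_force"],s["moment"])
robot.move_straight([540,42,94],rotation=quat(np.pi-0.011),rate=130)
robot.hold(0.3)
s=robot.observe();print(s["clock"],s["eef_pos"],s["orientation"],s["wrist_force"],s["moment"])
a=robot.camera("scene");b=robot.camera("top");P=robot.camera_params("wrist");c=robot.camera("wrist")
for n,i in zip("abc",(a,b,c)):cv2.imwrite(f"pics/p{n}.png",i[:,:,::-1])
cv2.imwrite("pics/pac.png",cv2.resize(np.hstack([a,c])[:,:,::-1],(800,300),interpolation=cv2.INTER_AREA))
for X in([595,42,91],[540,42,135],[595,42,71]): print(X,proj("scene",np.array(X)),proj("top",np.array(X)),proj(0,np.array(X),P))
E
```

```text
12.25 [ 550.42362389 -288.73108915   73.98678964] 0.17757282180755504 29.997408646231634
[ 550.52795112 -287.70399418   94.15464272] 0.17325643190099246 29.994280947576044 [ 0.12204988  1.34332914 -9.88810266] [ 0.02365572 -0.21426805 -0.03760728]
15.725 [539.97732505  41.878723    93.99646342] [ 5.58723877e-03  9.99984391e-01 -2.24593828e-05 -3.01226322e-05] [ -0.95761973  -0.11580117 -10.05845454] [ 0.00980669 -0.18745909  0.00920912]
[595, 42, 91] [296.61779807 240.88528099] [278.80685983 178.12025208] [278.15538298 342.89905993]
[540, 42, 135] [283.77173942 220.39830017] [278.8840997  192.60126981] [276.76734394 307.04009417]
[595, 42, 71] [296.29189352 244.8276529 ] [278.74104834 179.71140552] [278.17797581 321.49168997]
```

View pics/pac.png

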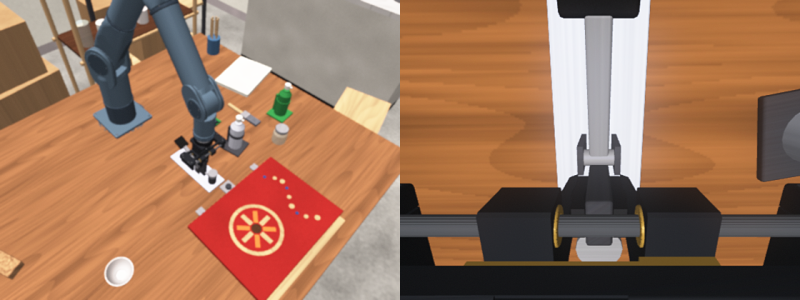

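The scene view shows the jack held level, short of the panel and in line with the boss. The wrist view shows the saddle at full-frame (280,348) against a predicted (278,343). I'll slide it in low and set it down.

```bash
python3 - <<'E'
from h import *
robot.move_straight([545,42.5,77],rate=60)
robot.move_straight([629.5,42.5,77],rate=60)
s=robot.observe();print(s["clock"],s["eef_pos"],s["wrist_force"])
robot.move_straight([629.5,42.5,73],rate=15,contact_N=8)
s=robot.observe();print(s["eef_pos"],s["wrist_force"])
robot.grip(1.0);robot.hold(0.2)
s=robot.observe();print(s["clock"],s["eef_pos"],s["wrist_force"])
robot.move_straight([629.5,42.5,150],rate=120)
robot.move_straight([493,43,230],rate=180)
robot.grip(0.0)
a=robot.camera("scene");b=robot.camera("top");P=robot.camera_params("wrist");c=robot.camera("wrist")
for n,i in zip("abc",(a,b,c)):cv2.imwrite(f"pics/q{n}.png",i[:,:,::-1])
m=cv2.resize(a[200:320,180:340],(533,400),interpolation=cv2.INTER_CUBIC)
cv2.imwrite("pics/q.png",np.hstack([m,cv2.resize(c[:, 160:400],(229,400))])[:,:,::-1])
print(robot.observe()["clock"])
for X in([630,42,115],[492,43.5,98],[645,42+45,10],[645,42-45,10]): print(X,proj("scene",np.array(X)),proj(0,np.array(X),P))
E
```

```text
17.875 [629.06249631  42.51291073  76.9387681 ] [-5.31047080e-01  1.07258351e-03 -8.93150301e+00]
[629.66134925  42.49641812  73.92811649] [-0.08169971  0.20005044  6.46776424]
19.5 [627.50270452  42.41486808  71.69263414] [-0.2097465   0.00134332  0.17540584]
22.775
[630, 42, 115] [305.84865604 243.51600512] [278.03931059 332.75526629]
[492, 43.5, 98] [272.68896001 218.34528989] [278.25482198 199.83036273]
[645, 87, 10] [317.5872876  257.98758533] [310.59915057 290.68574032]
[645, -3, 10] [296.44014217 275.68689324] [245.96738475 291.18329671]
```

View pics/q.png

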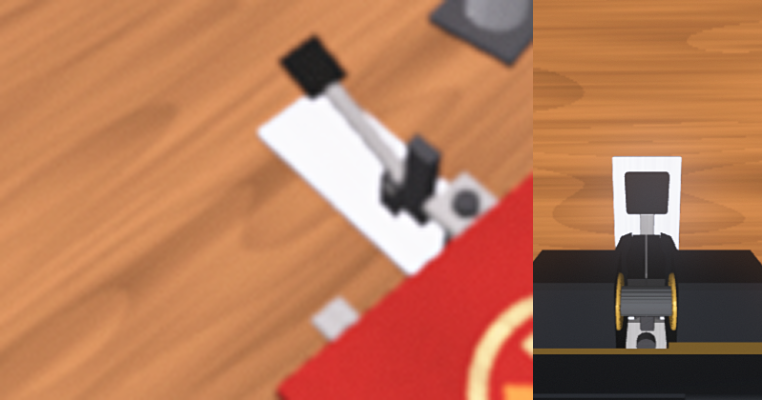

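The jack stands flat under the panel, with its plate lined up with the boss: columns 279 and 278 in the wrist view, and the boss at scene (320,261). The paddle is at wrist (280,202) against a predicted (278,200). I'll check the plate's near edge numerically, then make the trial stroke.

```bash
cat > stroke.py <<'E'
from h import *
import sys
ox,oy,yaw=590.5,42.8,-0.011
def pt(th):
    a=0.35-th; r=125; x=20-r*np.cos(a)+1.5; z=50+r*np.sin(a)  # paddle centre; given 98 at 0, 36 at .5
    z=98+(z-(50+125*np.sin(.35)))*62/(125*(np.sin(.35)-np.sin(-.15)))
    return [ox+x*np.cos(yaw),oy+x*np.sin(yaw),z]
def rep(k):
    s=robot.observe();print(k,round(s["clock"],2),np.round(s["eef_pos"],1),np.round(s["wrist_force"],1))
def press():
    p=pt(0);robot.move_straight([p[0],p[1],103],rate=80)
    for th in(.1,.2,.3,.4): robot.move_straight(pt(th),rate=80);rep(th)
    e=pt(.5);e[2]-=8
    print(robot.move_straight(e,rate=40,contact_N=14));rep("down")
E
python3 - <<'E'
from h import *
c=cv2.imread("pics/qc.png");P=robot.camera_params("wrist")
h=cv2.cvtColor(c,cv2.COLOR_BGR2HSV)
k,a,m=blob(((h[:,:,1]<50)&(h[:,:,2]>180)).astype(np.uint8),(225,140,330,260));b=cv2.boundingRect(m)
print(b,"near edge",plane(0,(b[0]+b[2]/2,b[1]),10,P),"sides",plane(0,(b[0],b[1]+20),10,P),plane(0,(b[0]+b[2],b[1]+20),10,P))
ox=plane(0,(b[0]+b[2]/2,b[1]),10,P)[0]+125
assert abs(ox-590)<8
from stroke import *
press();robot.hold(0.4);rep("held")
cv2.imwrite("pics/s1.png",cv2.resize(robot.camera("scene")[200:320,180:340],(640,480),interpolation=cv2.INTER_CUBIC)[:,:,::-1])
E
```

```text
(243, 164, 73, 96) near edge [468.86775802  45.15866543  10.        ] sides [493.39753839  -0.73995005  10.        ] [494.23760181  90.63375974  10.        ]
0.1 24.88 [490.8  44.   85.9] [-0.5  0.6  2.5]
0.2 25.19 [489.4  44.1  74.2] [1.5 0.9 5.9]
0.3 25.5 [487.9  44.   61.7] [1.6 0.6 6.4]
0.4 25.81 [487.4  44.   49.1] [-0.6  1.5  7.1]
True
down 26.23 [488.3  44.1  36. ] [-6.4 -0.3 27.7]
held 26.62 [488.3  44.   36.3] [-5.5 -0.8 22.7]
```

View pics/s1.png

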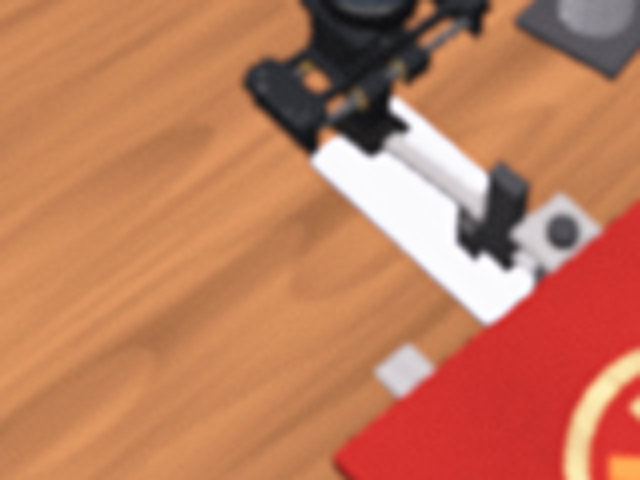

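The handle is on its stop (TCP z 36 mm, 23 N). The boss rose 3.4 px in the scene view, from row 261.2 to 257.8, which matches about 16 mm. Next I'll let it up, press again and hold.

```bash
python3 - <<'E'
from stroke import *
for th in(.4,.3,.2,.1): robot.move_straight(pt(th),rate=80)
rep("up")
p=pt(0);robot.move_straight([p[0],p[1],118],rate=80);robot.hold(0.8);rep("free")
a=robot.camera("scene")
press();robot.hold(0.5);rep("held")
b=robot.camera("scene")
for im in(a,b):
    h=cv2.cvtColor(im,cv2.COLOR_RGB2HSV);c,n,_=blob(((h[:,:,1]<90)&(h[:,:,2]<90)).astype(np.uint8),(311,250,332,270));print("boss",c,n)
cv2.imwrite("pics/f.png",cv2.resize(np.vstack([a[180:300,180:340],b[180:300,180:340]]),(400,600))[:,:,::-1])
E
```

```text
up 27.93 [491.2  43.8  86.7] [ 1.4 -0.1  2.2]
free 29.27 [494.6  43.9 118. ] [-0.1  0.2  0.2]
0.1 30.02 [490.6  43.9  85.9] [0.7 0.2 2.2]
0.2 30.33 [489.3  44.   74.2] [ 1.8 -0.5  5.2]
0.3 30.64 [487.8  44.   61.7] [0.1 1.2 5.3]
0.4 30.95 [487.4  44.   49.1] [ 0.1 -0.7  6.4]
True
down 31.37 [488.3  44.   36. ] [-7.3 -0.  28.4]
held 31.87 [488.3  44.   36.4] [-6.1 -0.  22.2]
boss [319.6        261.06666667] 30
boss [320.1        257.93333333] 30
```

View pics/f.png

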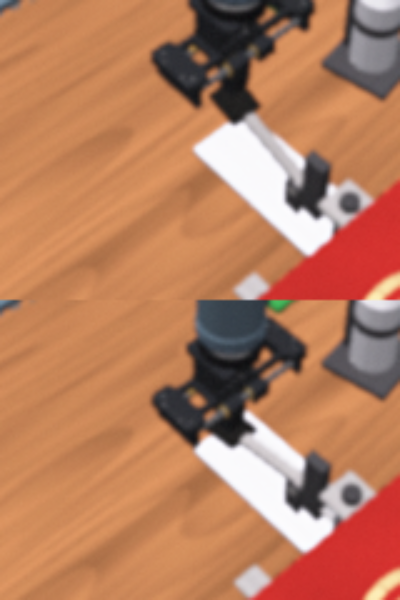

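The upper half shows the handle fully up and the panel down, with the boss back at (319.6,261.1). The lower half shows the handle held down and the panel raised, with the boss at (320.1,257.9). The jack is unmoved, so I'm handing in.

```bash
python3 -c "
from cell import robot
print(robot.hand_in())"
```

```text
the job is handed in; nothing more can be done
None
```

I handed the job in at about 32 s: cap pressed and sprung back, jack set under the marked lift point, trial stroke done, and the handle held down at about 22 N with the panel raised; the hand-in gave no verdict.

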